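# Lock a regulator's slotted quarter-turn screw with a flat driver

## Robot

A 7-joint arm with a two-finger parallel gripper is mounted at the origin on the work surface. World frame = base frame: x ahead of the robot, y to its left, z up, the work surface at z = 0. Lengths are in m, angles in rad, forces in N, time in s.
With the tool pointing down it reaches from about 0.425 to 0.875 m from the base axis. Payload 4.7 kg.
Tool frame: the origin (TCP) lies midway between the tips of the shut fingers; the grasp point (between the pads) lies 19 mm behind it; x points along the fingers, y is the direction in which the jaws open and shut, and the axes are right-handed (so a half turn about x gives the same grasp; the last joint's range is limited). The gripper opens to 85 mm and grips with 20 to 120 N. Pads are 22 mm wide; open, the fingers measure 114 mm over their backs; the gripper's body (76 mm by 85 mm) begins 54 mm behind the grasp point. The pads swing forward as they close: fully open they stand 13 mm farther back than shut.
Start: joints at [-1.242, 0.321, -0.07, 1.45, 0.023, 1.371, -0.057], TCP at [0.201, 0.618, 0.206] pointing down, gripper open.
Joint ranges: [-2.86, 2.86], [-0.3, 2.09], [-1.38, 1.24], [0.06, 2.45], [-1.56, 4.7], [0.09, 2.05], [-2.69, 2.69]. Speed limits (rad/s): [2.57, 2.57, 3.14, 3.14, 3.14, 3.14, 3.14].

## Interface

Orientations are given as a rotation vector (axis times angle).
In Python, from rig import env gives the robot as it stands.
- The arm moves only by the tool play_rows, never from a script. Its argument "moves" is text: rows parted by semicolons, each of 7 numbers parted by spaces: the shift along the tool's x, y, z in cm, then the turn, a rotation vector about the tool's x, y, z in degrees, then the opening, from 0 (shut) to 1 (fully open). In form: tx ty tz ax ay az fingers; .... A call has 1 to 20 rows; each row is the pose to reach, as a shift and turn from the pose measured when the call began, along the tool's axes at that moment; what a row does not reach only later rows make up. A row lasts 1/12 s, in which the tool goes at most 41.7 mm and 7.16 degrees, less where a joint would pass 70% of its speed; a pose out of reach is approached as far as the arm can. A call with a gripper value outside its range is refused whole. The fingers move at their own pace and stop on an object; "grip_force" is the grip in N (left out, the last holds). Time passes only in rows, so rows that repeat a pose let the fingers close. It gives the time, the measured TCP pose, the force and the opening at its end, in the units of the state.
- env.get_state(): the state, without advancing time (a new reading comes with each control period).
- env.capture(name): name is "scene" or "top"; returns a dict with "frame" (420x560x3 uint8, blue, green, red), "z_map" (420x560 float32, m along the optical axis (not along the pixel's ray), 0 where there is no reading), "mtx" (3x3 intrinsics, pixels), "camera_from_world" (4x4, takes a point from world to camera coordinates). Camera axes: x right, y down, z forward; pixel columns grow to the right and rows downward; lengths in m; the calibration is good to about 2 mm. A picture is of the moment at which its call begins.
- env.job_done(): hands the job in, once; it reports no verdict.
The state is a dict: "t": time; "qpos": joint angles; "qd": joint speeds; "effort": joint torques, N m; "tcp_pos": TCP position; "orientation": TCP orientation; "wrist_force": force on the tool from outside, world axes, zero at the start; "moment": the same for the moment, N m; "finger_gap": opening from 0.0 (shut) to 1.0 (fully open).
Only numpy, scipy, OpenCV 4.12 (cv2) and the standard library are available. Lean on these libraries where they do the work, as an engineer would, in place of code of your own. Each camera call takes 0.05 s, during which the arm holds its last target.

## Task

Take the red-handled flat driver out of its stand, seat its blade in the slot of the lock screw down in the brass regulator's bore, push the spring-loaded screw in gently and turn it clockwise a quarter turn, keeping the blade pressed in the slot throughout, so that it locks. Lean on it with no more than about 15 N, then stand the driver upright back in its own stand and let go. Leave everything else on the table where it is.

Things in the scene. Friction and masses are not known exactly. Their poses are not given: they have to be found in the camera images.
- driver_grip (a point): flat driver, 145 mm long, about 160 g: red square handle 28 x 28 mm, 70 mm tall, black band near the top; starts upright in its stand. This point is the handle's centre, 35 mm above its flat lower face, 110 mm above the blade's edge. z runs up the shaft, x along the blade's width, y across its flats; handle faces are square to x and y
- driver_tip (a point): middle of the blade's lower edge, 75 mm below the handle's lower face; axes as driver_grip. Blade 18 mm wide and 3 mm thick (17 x 2.2 mm in the last 3 mm), 18 mm long, on a 10 mm steel shaft with a 20 mm collar, 12 mm long, right under the handle
- stand_hole (a point): centre of the 24 mm round hole in the top face of the driver's own stand, 90 mm up; z up. Stand fixed: grey 80 x 80 mm base, 64 x 64 mm top plate on four steel rods. The driver hangs in it, the handle's lower face resting on the top plate. A like stand holds the yellow socket key
- bore_mouth (a point): centre of the rim of the brass regulator's upright round bore: 36 mm wide, 56 mm outside, rim 84 mm above the table; fixed on a dark 150 x 120 mm base plate. The lock screw is down in this bore, on its axis. z up; x is the direction of the screw's slot when lock_screw reads 0
- lock_screw (a joint): turn of the steel lock screw, rad, clockwise seen from above: 0 open (as found), locked from 1.2 on, stop at 1.65. Head 29 mm wide with a slot right across it, 5.4 mm wide, 8 mm deep, dark floor. The head's top lies 2 to 24 mm below the bore's rim: not measured, different every time. Turning friction is slight
- regulator: regulator and base plate; origin under its centre on the table. The lock screw is sprung: it yields from about 4 N, sinking 1 mm per further 0.9 N. A hidden lug bars turning until it is 6.5 mm in (9.5 N); hard bottom at 8 mm (11 N). Keep it in (10 to 15 N) for the whole turn: let go at 0.2 to 1.0 rad it jams; past 1.2 it springs up, locked. Over 30 N in all (push and twist) damages it
- driver: the flat driver again; origin at the centre of the handle's flat lower face, axes as driver_grip
- socket_key: bystander: yellow-handled socket key, same shape as the driver but with an 18 mm round dark socket for a tip, upright in the other grey stand; origin at the handle's lower face
- gauge: bystander: lying dial gauge, dark 60 mm case with white face and brass stem; origin under its centre
- brass_ring: bystander: loose brass ring, 48 mm across, 12 mm high; origin under its centre
- brass_ring2: bystander: another such brass ring
- clamp_bar: bystander: dark steel clamp bar 110 x 28 x 14 mm; origin under its centre
- hex_key: bystander: steel hex key, long leg 105 mm, 8 mm thick; origin under the middle of its long leg
- star_knob: bystander: black star knob, 42 mm across, 24 mm high; origin under its centre
There are look-alikes about, which are no part of the job. Leave any blue or green look-alike of the driver alone. What is shaped like the regulator but purple is not meant.

How it is judged:
By the outcome, as a careful person would: the job done as asked, in the order asked, and still so for the second after the job is handed in, with the robot touching nothing.
It also fails if it takes over 72 s, if anything falls off the work surface, if the arm or the gripper's body presses on something with over 40 N, if the wrist force passes 120 N, or if a joint passes its speed limit or range.

## Working session

There is one attempt and no reset: what is moved stays moved. The work goes in short steps, Python scripts to look and compute and a tool call to move; the robot and the scene stay as the last step left them, time stands still between calls to the robot, and variables do not carry over. Pictures are saved under pics/ and viewed, and the job is handed in when it is done.

Besides the shell and the picture viewer there is one more tool, called after ">>>" by a JSON object that holds its "api" and its "payload", one argument or row to a line. play_rows: Moves the arm, as the interface text tells. Its arguments: {"type":"object","properties":{"moves":{"type":"string"},"grip_force":{"type":"number"}},"required":["moves"]}

```bash
ls; mkdir -p pics; python3 - <<'E'
from rig import env
import cv2,numpy as np,pickle
s=env.get_state();print(s)
for n in("scene","top"):
    c=env.capture(n);cv2.imwrite(f"pics/{n}0.png",c["frame"]);pickle.dump(c,open(f"pics/{n}0.pkl","wb"))
    print(n,c["mtx"],c["camera_from_world"])
E
```

```text
pics
{'t': 0.0, 'qpos': array([-1.24191219,  0.32186252, -0.07010813,  1.45162931,  0.02257669,
        1.37078327, -0.05691374]), 'qd': array([ 9.94998571e-04, -5.27020347e-04,  1.35701231e-03, -1.32737883e-04,
        9.41233476e-04, -7.14895873e-05,  6.34250832e-04]), 'effort': array([ 2.62448275e-04, -4.93572736e+01, -3.82015323e-01, -3.14334726e+01,
        1.30286810e-02,  1.14565931e-02,  3.27351160e-06]), 'tcp_pos': array([0.20109914, 0.617518  , 0.20452097]), 'orientation': array([ 0.2455457 ,  1.55687744, -0.24851035]), 'wrist_force': array([ 0.49431262, -0.35398332,  0.75685344]), 'moment': array([-0.01466705,  0.01055181,  0.00426448]), 'finger_gap': 0.9989887991896561}
scene [[460.7688113    0.         281.97065994]
 [  0.         460.7688113  203.07019369]
 [  0.           0.           1.        ]] [[-0.77169608  0.63598953  0.00157704  0.40722746]
 [ 0.54748157  0.66556021 -0.50724111 -0.2588685 ]
 [-0.32364965 -0.39057257 -0.86180275  1.41383519]
 [ 0.          0.          0.          1.        ]]
top [[467.9666899    0.         280.50513366]
 [  0.         467.9666899  209.82472468]
 [  0.           0.           1.        ]] [[-8.14086450e-04 -9.99925808e-01 -1.21537994e-02  1.89949470e-02]
 [-9.94064529e-01  2.13139567e-03 -1.08771178e-01  5.31506404e-01]
 [ 1.08789012e-01  1.19931118e-02 -9.93992513e-01  1.42414840e+00]
 [ 0.00000000e+00  0.00000000e+00  0.00000000e+00  1.00000000e+00]]
```

View pics/scene0.png

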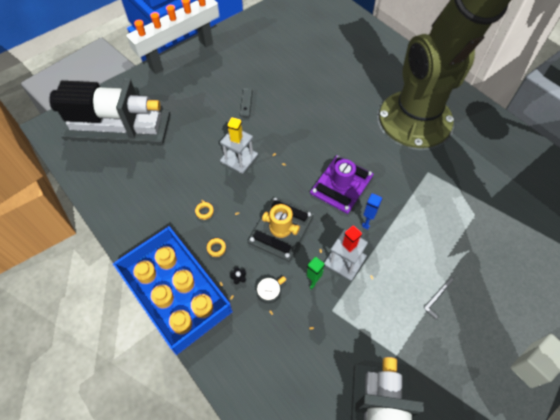

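View pics/top0.png

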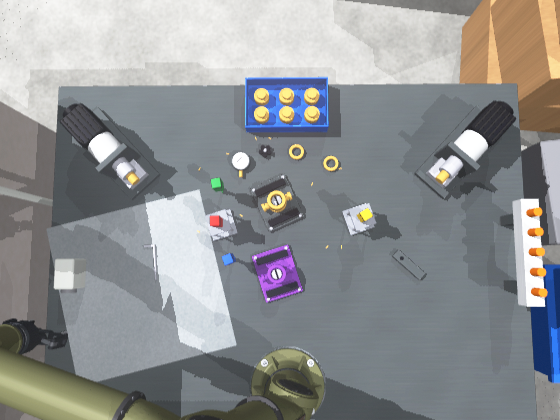

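The scene view shows the red handle at (352,237) in a grey stand, with a green look-alike at (315,268) and a blue one at (372,208). The brass regulator is at (281,222) and the purple look-alike at (343,175). In the top view, red is at (215,221), brass at (277,202) and purple at (277,273). Red and brass fit the description, so I'll enlarge those to confirm.

```bash
python3 - <<'E'
import cv2,numpy as np
a=cv2.imread("pics/scene0.png")[165:300,235:395];b=cv2.imread("pics/top0.png")[165:265,190:320]
cv2.imwrite("pics/cs0.png",cv2.resize(a,None,fx=4.4,fy=4.4,interpolation=cv2.INTER_CUBIC))
cv2.imwrite("pics/ct0.png",cv2.resize(b,None,fx=6,fy=6,interpolation=cv2.INTER_CUBIC))
E
```

```text
(no output)
```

View pics/cs0.png

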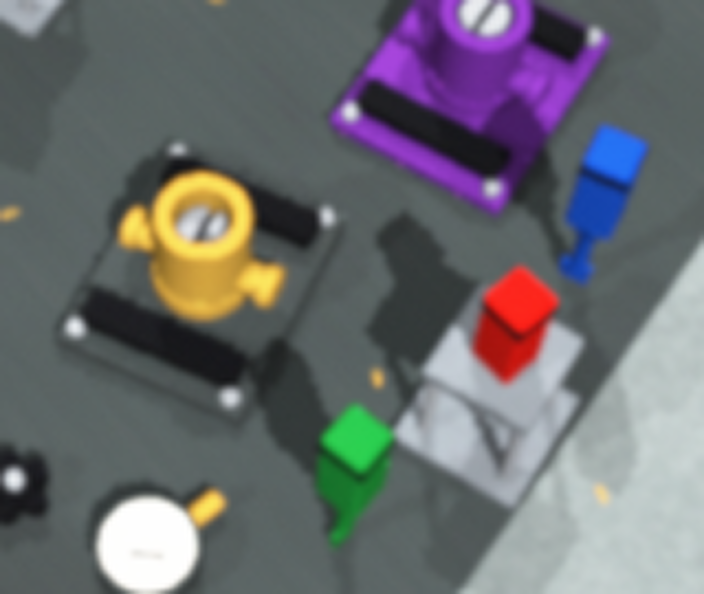

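View pics/ct0.png

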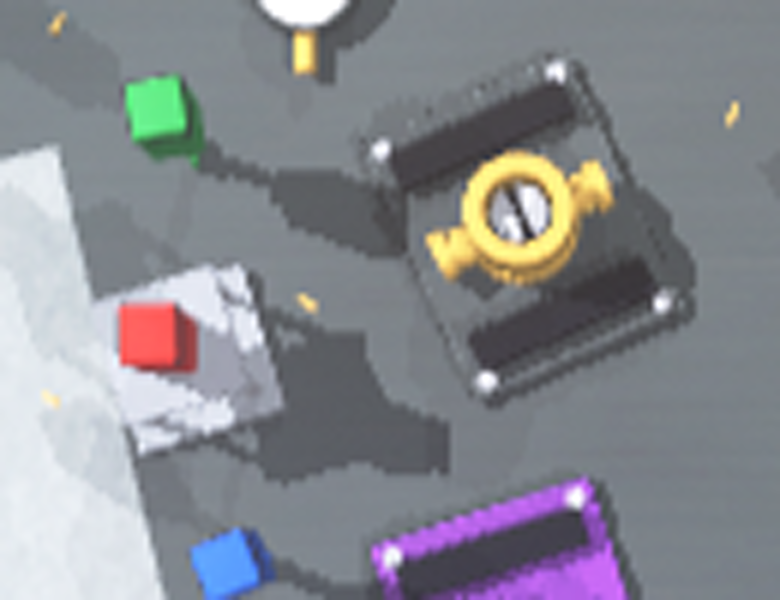

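The enlarged crops confirm it: the red handle in the grey stand is the driver, and the brass regulator has a slotted screw down in its bore. Next I measure them.

```bash
cat > h.py <<'E'
import cv2,numpy as np,pickle
def cam(c):
    M=c["camera_from_world"];R=M[:3,:3];return c["mtx"],R,-R.T@M[:3,3]
def ray(c,uv):
    K,R,C=cam(c);d=R.T@np.linalg.inv(K)@np.array([uv[0],uv[1],1.]);return C,d/np.linalg.norm(d)
def onplane(c,uv,z):
    C,d=ray(c,uv);return C+d*(z-C[2])/d[2]
def tri(c1,u1,c2,u2):
    A=[];b=[]
    P=[ray(c1,u1),ray(c2,u2)]
    N=sum(np.eye(3)-np.outer(d,d) for C,d in P);r=sum((np.eye(3)-np.outer(d,d))@C for C,d in P)
    X=np.linalg.solve(N,r);return X,[np.linalg.norm((np.eye(3)-np.outer(d,d))@(X-C))*1000 for C,d in P]
def proj(c,X):
    p=c["mtx"]@(c["camera_from_world"][:3,:3]@X+c["camera_from_world"][:3,3]);return p[:2]/p[2]
def pts(c,m):
    v,u=np.nonzero(m&(c["z_map"]>0));z=c["z_map"][v,u];K,R,C=cam(c)
    p=np.linalg.inv(K)@np.vstack([u,v,np.ones_like(u)])*z
    return (R.T@p).T+C
def hsv(c):return cv2.cvtColor(c["frame"],cv2.COLOR_BGR2HSV).astype(int)
E
python3 - <<'E'
from h import *
C={n:pickle.load(open(f"pics/{n}0.pkl","rb")) for n in("scene","top")}
uv={}
for n,c in C.items():
    H=hsv(c);m=((H[...,0]<8)|(H[...,0]>172))&(H[...,1]>150)
    box={"scene":(220,285,335,372),"top":(205,240,200,232)}[n]
    w=np.zeros_like(m);w[box[0]:box[1],box[2]:box[3]]=1;m&=w
    V=H[...,2];print(n,cam(c)[2],m.sum(),np.unique(V[m]//10*10,return_counts=True))
    mt=m&(V>(225 if n=="scene" else 215))
    P=pts(c,m);print("z pct",np.percentile(P[:,2],[2,20,50,80,98]).round(4))
    t=m.copy();v,u=np.nonzero(m);t[:]=0
    ok=P[:,2]>P[:,2].max()-.006
    vv=v[ok];uu=u[ok];uv[n]=(uu.mean(),vv.mean());print("top face",ok.sum(),uv[n],P[ok].mean(0),"Vs",V[vv,uu].min())
    r=cv2.minAreaRect(np.c_[P[ok][:,:2]].astype(np.float32)*1000);print(r)
print(tri(C["scene"],uv["scene"],C["top"],uv["top"]))
# brass rim
for n,c in C.items():
    H=hsv(c);m=(H[...,0]>12)&(H[...,0]<32)&(H[...,1]>110)
    bx={"scene":(195,245,255,305),"top":(180,225,255,300)}[n]
    w=np.zeros_like(m);w[bx[0]:bx[1],bx[2]:bx[3]]=1;m&=w
    P=pts(c,m);v,u=np.nonzero(m);ok=P[:,2]>.078
    print(n,"brass maxz",np.percentile(P[:,2],[50,90,99]),ok.sum())
    q=np.c_[u[ok],v[ok]].astype(np.float32)
    e=cv2.fitEllipse(cv2.convexHull(q.astype(np.int32)));print("ellipse",e)
    uv[n+"b"]=e[0];print("at .084",onplane(c,e[0],.084))
    mm=np.zeros(m.shape,np.uint8);mm[v[ok],u[ok]]=255
    cc,h=cv2.findContours(mm,cv2.RETR_CCOMP,cv2.CHAIN_APPROX_NONE)
    for i,k in enumerate(cc):
        if len(k)>5:print(" cont",h[0][i][3],len(k),cv2.fitEllipse(k))
print(tri(C["scene"],uv["sceneb"],C["top"],uv["topb"]))
E
```

```text
scene [0.91356883 0.46550542 1.08649609] 309 (array([100, 110, 120, 130, 140, 150, 160, 170, 180, 190, 200, 210, 220,
       230, 240, 250]), array([ 2,  3,  7,  7,  7,  9, 53, 25, 14, 41,  7,  3,  8, 17, 24, 82]))
z pct [0.     0.1191 0.1519 0.1606 0.1631]Traceback (most recent call last):
  File "<stdin>", line 13, in <module>
IndexError: boolean index did not match indexed array along axis 0; size of axis is 309 but size of corresponding boolean axis is 307
```

```bash
cat > m1.py <<'E'
from h import *
C={n:pickle.load(open(f"pics/{n}0.pkl","rb")) for n in("scene","top")}
uv={}
for n,c in C.items():
    c["z_map"][c["z_map"]<=0]=9
    H=hsv(c);m=((H[...,0]<8)|(H[...,0]>172))&(H[...,1]>150)
    box={"scene":(220,285,335,372),"top":(205,240,200,232)}[n]
    w=np.zeros_like(m);w[box[0]:box[1],box[2]:box[3]]=1;m&=w
    V=H[...,2]
    P=pts(c,m);v,u=np.nonzero(m)
    ok=(P[:,2]>.152)&(P[:,2]<.17)
    vv=v[ok];uu=u[ok];uv[n]=(uu.mean(),vv.mean());print(n,"top face",ok.sum(),uv[n],P[ok].mean(0).round(4),"V",V[vv,uu].min())
    print(cv2.minAreaRect(np.c_[P[ok][:,:2]].astype(np.float32)*1000))
print(tri(C["scene"],uv["scene"],C["top"],uv["top"]))
for n,c in C.items():
    H=hsv(c);m=(H[...,0]>12)&(H[...,0]<32)&(H[...,1]>110)
    bx={"scene":(195,245,255,305),"top":(180,225,255,300)}[n]
    w=np.zeros_like(m);w[bx[0]:bx[1],bx[2]:bx[3]]=1;m&=w
    P=pts(c,m);v,u=np.nonzero(m);ok=(P[:,2]>.078)&(P[:,2]<.095)
    print(n,"brass z",np.percentile(P[ok][:,2],[10,50,90]),ok.sum())
    q=np.c_[u[ok],v[ok]].astype(np.int32)
    e=cv2.fitEllipse(cv2.convexHull(q));print("ellipse",e)
    uv[n+"b"]=e[0];print("at .084",onplane(c,e[0],.084))
    mm=np.zeros(m.shape,np.uint8);mm[v[ok],u[ok]]=255
    cc,h=cv2.findContours(mm,cv2.RETR_CCOMP,cv2.CHAIN_APPROX_NONE)
    for i,k in enumerate(cc):
        if len(k)>8:print(" cont",h[0][i][3],len(k),cv2.fitEllipse(k))
print(tri(C["scene"],uv["sceneb"],C["top"],uv["topb"]))
E
python3 m1.py
python3 - <<'E'
from h import *
for n,(x0,x1,y0,y1),f in(("scene",(265,297,200,238),18),("top",(262,292,187,215),24),("scene",(328,372,222,282),13)):
    c=cv2.imread(f"pics/{n}0.png")[y0:y1,x0:x1]
    cv2.imwrite(f"pics/z_{n}{x0}.png",cv2.resize(c,None,fx=f if f<20 else 20,fy=f if f<20 else 20,interpolation=cv2.INTER_CUBIC)[:600,:800])
E
```

```text
scene top face 152 (np.float64(352.23026315789474), np.float64(233.4671052631579)) [0.4941 0.207  0.1599] V 105
((493.57415771484375, 205.55760192871094), (29.312931060791016, 28.19835662841797), 89.90706634521484)
top top face 77 (np.float64(214.0909090909091), np.float64(220.64935064935065)) [0.4869 0.2042 0.1593] V 174
((486.849853515625, 203.8651580810547), (23.54490089416504, 25.312522888183594), 5.889951229095459)
(array([0.48850386, 0.20487251, 0.14921061]), [np.float64(1.1125580560456767), np.float64(1.112558056045781)])
scene brass z [0.08044186 0.08367856 0.08649857] 230
ellipse ((280.0867614746094, 214.77645874023438), (20.186885833740234, 22.085817337036133), 93.74037170410156)
at .084 [0.56218912 0.03426665 0.084     ]
 cont -1 59 ((280.1278991699219, 214.6645965576172), (19.467025756835938, 21.487689971923828), 93.03347778320312)
 cont 0 39 ((280.3662414550781, 214.64132690429688), (12.445799827575684, 15.276297569274902), 81.72218322753906)
top brass z [0.07948896 0.08322638 0.08665232] 154
ellipse ((276.0259094238281, 199.15426635742188), (18.132469177246094, 18.191287994384766), 179.4554901123047)
at .084 [0.55770695 0.03093888 0.084     ]
 cont -1 50 ((276.1023254394531, 199.2218475341797), (17.46278190612793, 17.502412796020508), 179.0314483642578)
 cont 0 36 ((276.0884704589844, 199.1749725341797), (12.154766082763672, 13.565906524658203), 16.289541244506836)
(array([0.55903846, 0.03089242, 0.07559948]), [np.float64(0.3148221846955513), np.float64(0.31482218469562384)])
```

View pics/z_top262.png

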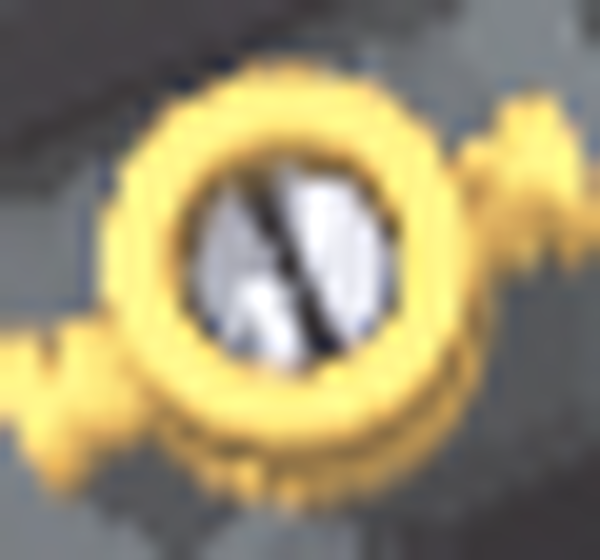

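View pics/z_scene265.png

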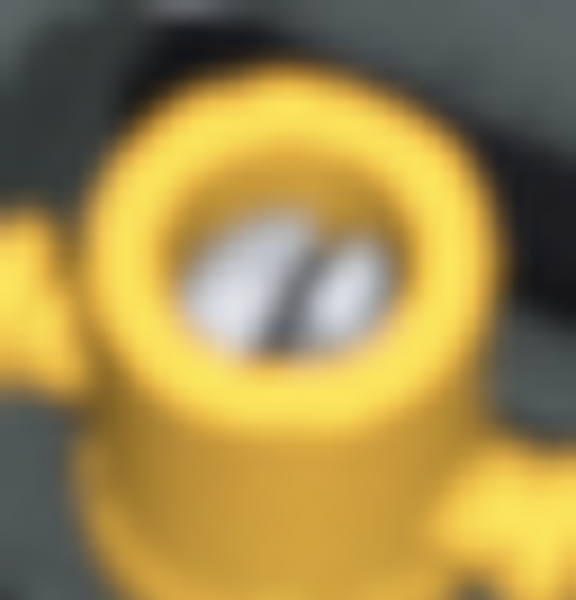

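View pics/z_scene328.png

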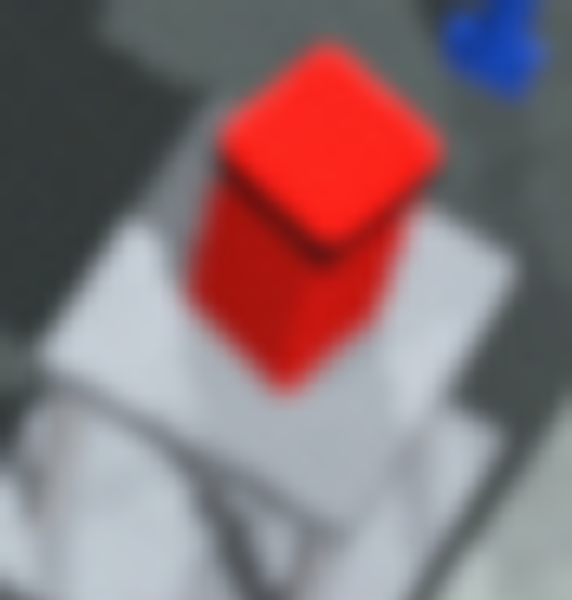

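```bash
python3 - <<'E'
from h import *
C={n:pickle.load(open(f"pics/{n}0.pkl","rb")) for n in("scene","top")}
s,t=C["scene"],C["top"]
f=lambda p:np.array([328+p[0]/13-.5,222+p[1]/13-.5])
cs=[f(p) for p in((328,38),(445,155),(325,248),(220,142))]
W=np.array([onplane(s,p,.16) for p in cs])[:,:2]*1000
print(W.round(1),W.mean(0));
for i in range(4):
    d=W[(i+1)%4]-W[i];print(np.linalg.norm(d).round(1),np.degrees(np.arctan2(d[1],d[0])).round(1))
g=lambda p:np.array([190+p[0]/6-.5,165+p[1]/6-.5])
W2=np.array([onplane(t,g(p),.16) for p in((120,306),(180,303),(180,366),(122,366))])[:,:2]*1000
print(W2.round(1),W2.mean(0))
for i in range(4):
    d=W2[(i+1)%4]-W2[i];print(np.linalg.norm(d).round(1),np.degrees(np.arctan2(d[1],d[0])).round(1))
print("bolts",[ (onplane(t,g(p),.02)*1000).round(1) for p in((380,148),(557,70),(662,302),(486,380))])
h=lambda p:np.array([262+p[0]/20-.5,187+p[1]/20-.5])
a,b=[onplane(t,h(p),.07) for p in((245,165),(325,345))];print("slot",a,b,np.degrees(np.arctan2(*(a-b)[1::-1])))
# stand top corners in scene crop (13x)
S=np.array([onplane(s,f(p),.09)[:2]*1000 for p in((132,215),(520,265),(335,530),(40,355))]);print("stand",S.round(1))
# tri of handle centre
print(tri(s,np.mean(cs,0),t,g((150.5,335)))[0], tri(s,(280.1,214.7),t,(276.1,199.2))[0])
for n,c in C.items():
  H=hsv(c)
  for nm,lo,hi in(("green",50,75),("blue",100,122),("purple",130,155)):
    m=(H[...,0]>lo)&(H[...,0]<hi)&(H[...,1]>140);w=np.zeros_like(m)
    if n=="top":w[165:305,190:310]=1
    else:w[150:300,290:395]=1
    P=pts(c,m&w);P=P[(P[:,2]>0.0)];k=P[:,2]>np.percentile(P[:,2],90);print(n,nm,np.percentile(P[:,2],[1,50,98]).round(3),P[k].mean(0).round(3))
from scipy.spatial.transform import Rotation as R
from rig import env
print(R.from_rotvec(env.get_state()["orientation"]).as_matrix().round(3))
E
```

```text
[[477.3 191.2]
 [477.6 220.5]
 [506.  220.2]
 [505.9 194. ]] [491.66048561 206.47086125]
29.3 89.5
28.4 -0.7
26.2 -90.2
28.7 -174.4
[[501.5 217.3]
 [502.9 189. ]
 [473.1 188.6]
 [473.2 215.9]] [487.67425067 202.70024223]
28.3 -87.2
29.7 -179.2
27.3 89.9
28.4 2.8
bolts [array([598. , 105.2,  20. ]), array([639.2,  12.5,  20. ]), array([516.7, -42. ,  20. ]), array([476.2,  49.5,  20. ])]
slot [0.57303289 0.0381403  0.07      ] [0.54554423 0.02602821 0.07      ] 23.77930374644885
stand [[498.  174.1]
 [449.9 227. ]
 [512.8 243.3]
 [530.4 184.2]]
[0.48829814 0.20412939 0.15208228] [0.55888047 0.03069617 0.07555163]
scene green [0.002 0.136 0.148] [0.604 0.208 0.148]
scene blue [0.001 0.121 0.149] [0.388 0.172 0.148]
scene purple [0.006 0.016 0.086] [0.342 0.033 0.084]
top green [0.139 0.145 0.15 ] [0.598 0.204 0.15 ]
top blue [0.097 0.144 0.149] [0.381 0.168 0.148]
top purple [0.005 0.014 0.087] [0.337 0.028 0.085]
[[-0.     0.31   0.951]
 [-0.002  0.951 -0.31 ]
 [-1.    -0.002  0.   ]]
```

Within each camera the handle-to-bore vectors agree to 0.5 mm: (70.5, −172.2) mm in scene and (70.0, −171.8) mm in top. Between the cameras there is about a 4 mm offset, so I take the mean. That puts the handle at (0.4897, 0.2046) with its top at z ≈ 0.16 and its faces square to the world axes. The slot lies at about 24°.

```bash
cat > go.py <<'E'
import sys,numpy as np
from rig import env
from scipy.spatial.transform import Rotation as R
# target tcp xyz (m), yaw of tool y (deg from world x), tool down
def row(x,y,z,yaw,show=True):
    s=env.get_state();R0=R.from_rotvec(s["orientation"]).as_matrix()
    a=np.radians(yaw);Y=np.array([np.cos(a),np.sin(a),0]);X=np.array([0,0,-1.]);Rt=np.c_[X,Y,np.cross(X,Y)]
    d=R0.T@(np.array([x,y,z])-s["tcp_pos"])*100
    w=np.degrees(R.from_matrix(R0.T@Rt).as_rotvec())
    print("row",d.round(3),w.round(2))
def st():
    s=env.get_state();R0=R.from_rotvec(s["orientation"]).as_matrix()
    print("t",round(s["t"],2),"tcp",s["tcp_pos"].round(4),"yaw",np.degrees(np.arctan2(R0[1,1],R0[0,1])).round(2),"tilt",np.degrees(np.arccos(-R0[2,0])).round(2),"F",s["wrist_force"].round(2),"M",s["moment"].round(3),"gap",round(s["finger_gap"],3),"q",s["qpos"].round(2))
if __name__=="__main__":
    st()
    if len(sys.argv)>4:row(*map(float,sys.argv[1:5]))
E
python3 go.py .4897 .2046 .21 90
```

```text
t 0.1 tcp [0.2011 0.6175 0.2046] yaw 71.96 tilt 0.1 F [-0.11  0.17  0.76] M [-0.041 -0.016 -0.017] gap 1.002 q [-1.24  0.32 -0.07  1.45  0.02  1.37 -0.06]
row [ -0.481 -30.331  40.224] [-1.804e+01 -1.000e-02  1.000e-01]
```

>>> {"api": "play_rows", "payload": {
  "moves": "-0.5 -10 13.4 -6 0 0 1;-0.5 -20 26.8 -12 0 0 1;-0.5 -30.3 40.2 -18 0 0.1 1;-0.5 -30.3 40.2 -18 0 0.1 1;-0.5 -30.3 40.2 -18 0 0.1 1;-0.5 -30.3 40.2 -18 0 0.1 1;-0.5 -30.3 40.2 -18 0 0.1 1;-0.5 -30.3 40.2 -18 0 0.1 1;-0.5 -30.3 40.2 -18 0 0.1 1;-0.5 -30.3 40.2 -18 0 0.1 1;-0.5 -30.3 40.2 -18 0 0.1 1;-0.5 -30.3 40.2 -18 0 0.1 1;-0.5 -30.3 40.2 -18 0 0.1 1;-0.5 -30.3 40.2 -18 0 0.1 1;-0.5 -30.3 40.2 -18 0 0.1 1;-0.5 -30.3 40.2 -18 0 0.1 1",
  "grip_force": 60
}}

```text
t: 1.43
tcp_pos: [0.4884, 0.2068, 0.2098]
orientation: [-0.001, 1.572, 0.002]
wrist_force: [-0.1, 0.5, -0.5]
finger_gap: 1.002
```

```bash
python3 go.py .4897 .2046 .106 90; python3 - <<'E'
from h import *
from rig import env
for n in("scene","top"):
    c=env.capture(n);pickle.dump(c,open(f"pics/{n}1.pkl","wb"))
    cv2.imwrite(f"pics/{n}1c.png",cv2.resize(c["frame"][130:300,230:430] if n=="scene" else c["frame"][150:290,140:300],None,fx=3.5,fy=3.5,interpolation=cv2.INTER_CUBIC))
E
```

```text
t 1.43 tcp [0.4884 0.2068 0.2098] yaw 90.13 tilt 0.07 F [-0.09  0.47 -0.53] M [ 0.006  0.027 -0.017] gap 1.002 q [-0.69  0.06  0.25  1.75 -0.02  1.33  1.14]
row [10.383 -0.223  0.138] [ 0.13 -0.07 -0.02]
```

View pics/scene1c.png

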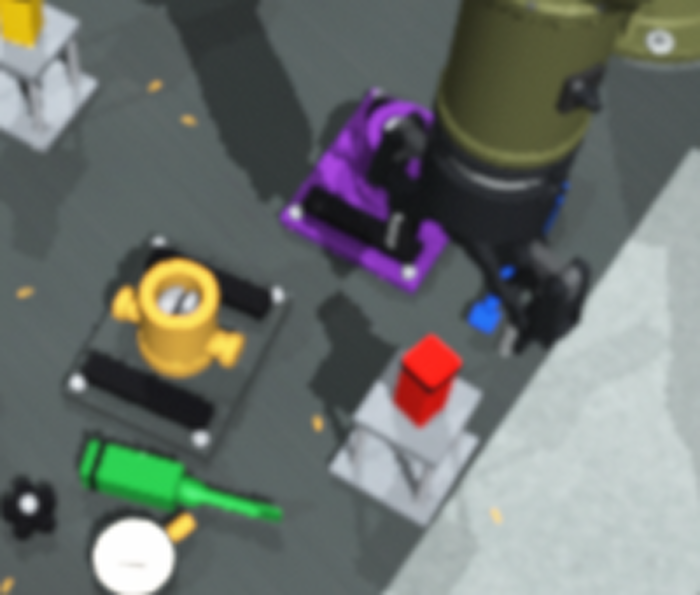

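View pics/top1c.png

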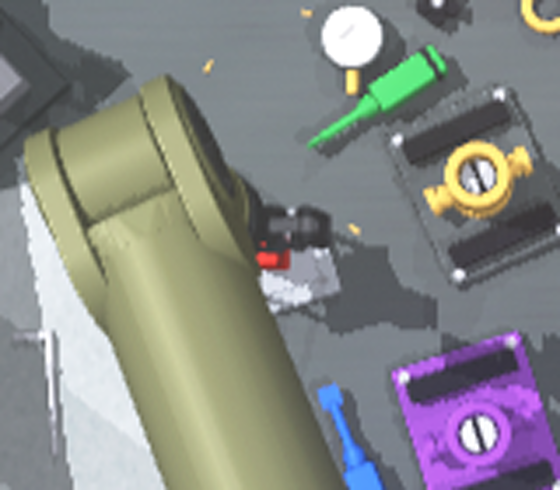

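The green and blue look-alikes, which were standing unsupported, have tipped over by themselves; the arm was nowhere near them. The red driver is unmoved. Next I check the fingertips against the calibration.

```bash
python3 - <<'E'
from h import *
c=pickle.load(open("pics/scene1.pkl","rb"))
im=cv2.resize(c["frame"][170:280,310:410],None,fx=5.4,fy=5.4,interpolation=cv2.INTER_CUBIC)
f=lambda X:tuple(int(v) for v in ((proj(c,np.array(X))-[310,170]+.5)*5.4))
for X in((.4884,.2068,.21),(.4884,.2068-.0425,.223),(.4884,.2068+.0425,.223),(.4897,.2046,.16)):cv2.circle(im,f(X),4,(0,255,0),-1)
cv2.imwrite("pics/s1z.png",im)
E
```

```text
(no output)
```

View pics/s1z.png

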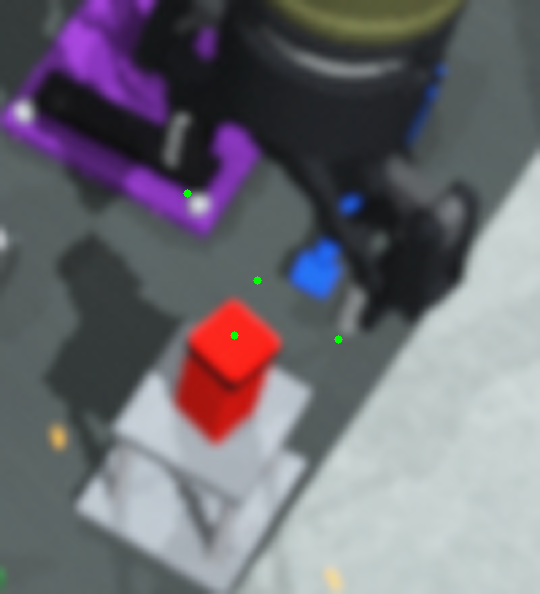

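>>> {"api": "play_rows", "payload": {
  "moves": "3.5 -0.2 0.1 0.1 0 0 1;7 -0.2 0.1 0.1 0 0 1;10.4 -0.2 0.1 0.1 0 0 1;10.4 -0.2 0.1 0.1 0 0 1;10.4 -0.2 0.1 0.1 0 0 1;10.4 -0.2 0.1 0.1 0 0 1;10.4 -0.2 0.1 0.1 0 0 0.5;10.4 -0.2 0.1 0.1 0 0 0.3;10.4 -0.2 0.1 0.1 0 0 0.2;10.4 -0.2 0.1 0.1 0 0 0.2;10.4 -0.2 0.1 0.1 0 0 0.2;10.4 -0.2 0.1 0.1 0 0 0.2;10.4 -0.2 0.1 0.1 0 0 0.2;10.4 -0.2 0.1 0.1 0 0 0.2;10.4 -0.2 0.1 0.1 0 0 0.2;10.4 -0.2 0.1 0.1 0 0 0.2",
  "grip_force": 60
}}

```text
t: 2.87
tcp_pos: [0.4901, 0.2051, 0.107]
orientation: [-0.0, 1.57, 0.001]
wrist_force: [-1.2, -0.3, 5.4]
finger_gap: 0.316
```

```bash
python3 go.py .4897 .2046 .23 90
```

```text
t 2.87 tcp [0.4901 0.2051 0.107 ] yaw 90.06 tilt 0.06 F [-1.24 -0.31  5.43] M [-0.194  0.113  0.034] gap 0.316 q [-0.68  0.14  0.26  1.88 -0.04  1.13  1.16]
row [-12.305  -0.035  -0.033] [ 0.06  0.03 -0.05]
```

>>> {"api": "play_rows", "payload": {
  "moves": "0 0 0 0 0 0 0.2;-1 0 0 0 0 0 0.2;-3 0 0 0 0 0 0.2;-6 0 0 0 0 0 0.2;-9 0 0 0 0 0 0.2;-12.3 0 0 0 0 0 0.2;-12.3 0 0 0 0 0 0.2;-12.3 0 0 0 0 0 0.2;-12.3 0 0 0 0 0 0.2",
  "grip_force": 90
}}

```text
t: 3.62
tcp_pos: [0.4893, 0.2047, 0.2291]
orientation: [-0.001, 1.572, 0.001]
wrist_force: [-0.5, -0.2, -2.6]
finger_gap: 0.306
```

```bash
python3 go.py .53 .12 .23 90; python3 - <<'E'
from h import *
from rig import env
for n in("scene","top"):
    c=env.capture(n);pickle.dump(c,open(f"pics/{n}2.pkl","wb"))
    cv2.imwrite(f"pics/{n}2c.png",cv2.resize(c["frame"][180:280,310:410] if n=="scene" else c["frame"][170:270,170:290],None,fx=6,fy=6,interpolation=cv2.INTER_CUBIC))
E
```

```text
t 3.62 tcp [0.4893 0.2047 0.2291] yaw 90.06 tilt 0.05 F [-0.53 -0.18 -2.56] M [0.001 0.023 0.025] gap 0.306 q [-0.69  0.05  0.26  1.72 -0.01  1.37  1.14]
row [-0.093 -8.475  4.057] [ 0.06 -0.05 -0.02]
```

View pics/scene2c.png

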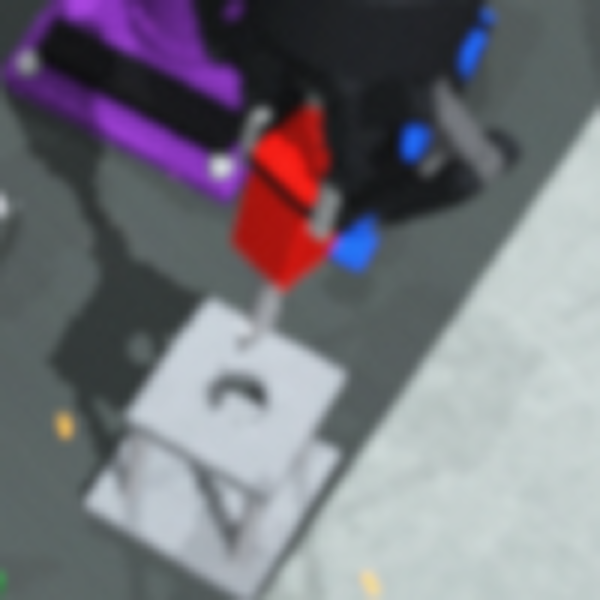

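View pics/top2c.png

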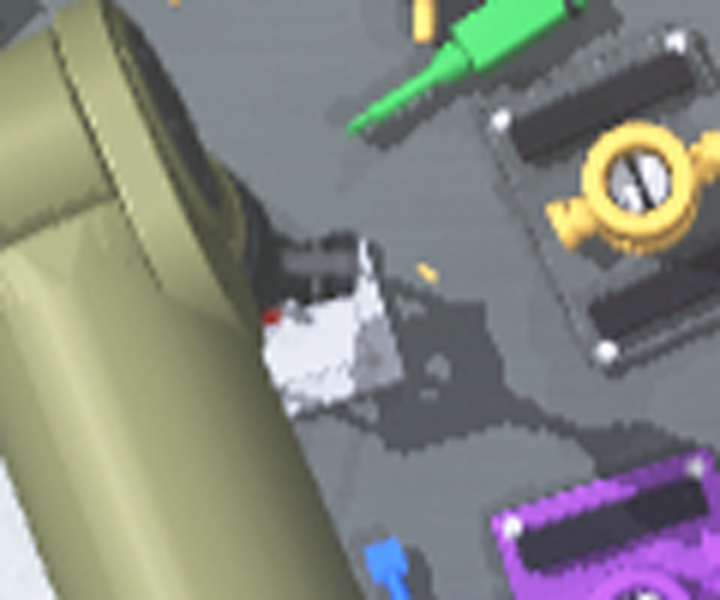

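```bash
python3 go.py .56 .0327 .23 90
```

```text
t 3.72 tcp [0.4888 0.2045 0.2281] yaw 90.06 tilt 0.15 F [-0.76 -0.04 -1.2 ] M [0.008 0.021 0.013] gap 0.313 q [-0.69  0.05  0.26  1.72 -0.01  1.37  1.14]
row [ -0.197 -17.188   7.096] [ 0.06 -0.15  0.04]
```

>>> {"api": "play_rows", "payload": {
  "moves": "-0.2 -3 1.2 0 0 0 0.2;-0.2 -6 2.4 0 0 0 0.2;-0.2 -9 3.6 0 0 0 0.2;-0.2 -12 4.8 0 0 0 0.2;-0.2 -15 6 0 0 0 0.2;-0.2 -17.2 7.1 0 0 0 0.2;-0.2 -17.2 7.1 0 0 0 0.2;-0.2 -17.2 7.1 0 0 0 0.2;-0.2 -17.2 7.1 0 0 0 0.2"
}}

```text
t: 4.47
tcp_pos: [0.5592, 0.0336, 0.2287]
orientation: [-0.002, 1.576, 0.001]
wrist_force: [-0.4, 0.8, -1.8]
finger_gap: 0.309
```

```bash
cat > snap.py <<'E'
import sys
from h import *
from rig import env
k=sys.argv[1];bs=list(map(int,sys.argv[2:10]))
for n,b in(("scene",bs[:4]),("top",bs[4:])):
    c=env.capture(n);pickle.dump(c,open(f"pics/{n}{k}.pkl","wb"))
    if b:
        f=min(800/(b[1]-b[0]),600/(b[3]-b[2]));cv2.imwrite(f"pics/{n}{k}c.png",cv2.resize(c["frame"][b[2]:b[3],b[0]:b[1]],None,fx=f,fy=f,interpolation=cv2.INTER_CUBIC));print(n,"f",f)
E
python3 go.py;python3 snap.py 3 230 350 150 240 220 320 150 225
```

```text
t 4.47 tcp [0.5592 0.0336 0.2287] yaw 90.1 tilt 0.3 F [-0.41  0.78 -1.82] M [ 0.029 -0.008 -0.034] gap 0.309 q [-0.49  0.12  0.42  1.65 -0.05  1.38  1.51]
scene f 6.666666666666667
top f 8.0
```

View pics/scene3c.png

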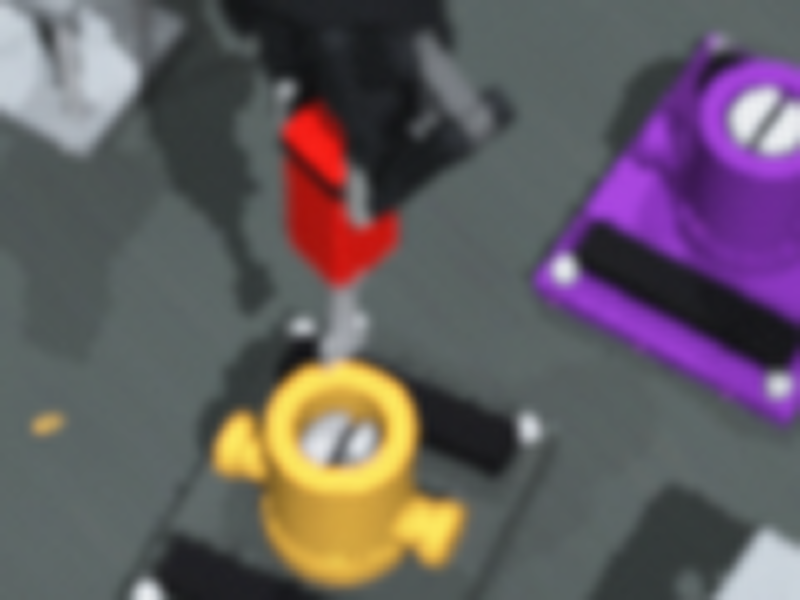

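View pics/top3c.png

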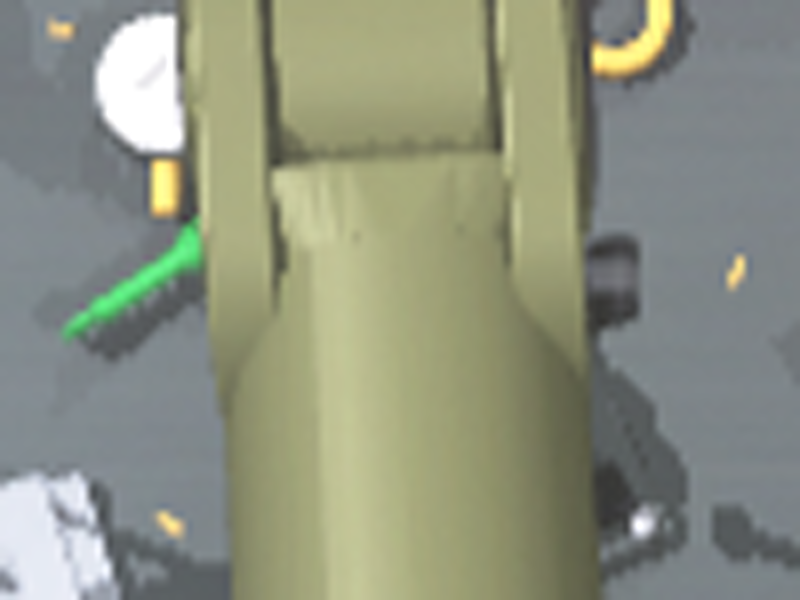

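```bash
python3 - <<'E'
from h import *
c=pickle.load(open("pics/scene3.pkl","rb"))
im=cv2.resize(c["frame"][185:225,265:305],None,fx=15,fy=15,interpolation=cv2.INTER_CUBIC)
f=lambda X:tuple(int(v) for v in ((proj(c,np.array(X))-[265,185]+.5)*15))
tip=np.array([.5592,.0336,.2287-.092])
im2=im.copy()
for col,ax in(((0,0,255),[.009,0,0]),((0,255,0),[0,.009,0])):
  for s in(-1,1):
    for dz in(0,.018):cv2.circle(im2,f(tip+s*np.array(ax)+[0,0,dz]),4,col,-1)
cv2.imwrite("pics/s3z.png",np.hstack([im,im2])[:, :].copy() if 0 else im2)
E
```

```text
(no output)
```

View pics/s3z.png

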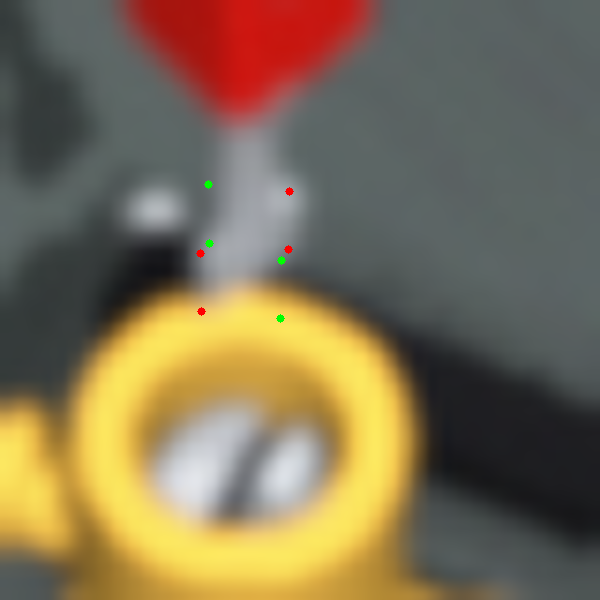

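The blade lies along world x: its corners match the red x-axis dots, not the green y ones. So I turn the jaws to 114° to line up with the slot at 24°, go down to just above the rim, and compare tip and bore in the same view.

```bash
python3 go.py .56 .0327 .190 113.9;  python3 - <<'E'
from h import *
for n,(u0,u1,v0,v1) in(("scene",(270,290,207,222)),("top",(268,284,192,207))):
    c=pickle.load(open(f"pics/{n}0.pkl","rb"));H=hsv(c);w=np.zeros(H.shape[:2],bool);w[v0:v1,u0:u1]=1
    m=w&(H[...,1]<60)&(H[...,2]>150);P=pts(c,m);print(n,m.sum(),np.percentile(P[:,2],[10,50,90]),P.mean(0))
E
```

```text
t 4.57 tcp [0.5593 0.0344 0.2292] yaw 90.21 tilt 0.24 F [ 0.43 -0.79 -1.51] M [-0.038 -0.044  0.008] gap 0.308 q [-0.49  0.12  0.42  1.65 -0.05  1.38  1.51]
row [ 3.923 -0.169  0.085] [-23.69  -0.24  -0.03]
scene 56 [0.06066971 0.06802805 0.07095174] [0.55725067 0.02870216 0.06723919]
top 60 [0.06100299 0.0668253  0.07082167] [0.55771531 0.03039653 0.06557805]
```

>>> {"api": "play_rows", "payload": {
  "moves": "1 -0.2 0.1 -6 -0.2 0 0.2;2 -0.2 0.1 -12 -0.2 0 0.2;3 -0.2 0.1 -18 -0.2 0 0.2;3.9 -0.2 0.1 -23.7 -0.2 0 0.2;3.9 -0.2 0.1 -23.7 -0.2 0 0.2;3.9 -0.2 0.1 -23.7 -0.2 0 0.2;3.9 -0.2 0.1 -23.7 -0.2 0 0.2"
}}

```text
t: 5.15
tcp_pos: [0.5603, 0.0331, 0.1908]
orientation: [-0.326, 1.546, 0.327]
wrist_force: [0.2, -1.3, -1.6]
finger_gap: 0.311
```

```bash
python3 go.py; python3 snap.py 4 255 311 185 227 220 320 150 225
python3 - <<'E'
from h import *
from rig import env
s=env.get_state()["tcp_pos"]
c=pickle.load(open("pics/scene4.pkl","rb"))
k=14.2857
im=cv2.imread("pics/scene4c.png")
f=lambda X:tuple(int(v) for v in ((proj(c,np.array(X))-[255,185]+.5)*k))
a=np.radians(24);ax=np.array([np.cos(a),np.sin(a),0]);ay=np.array([-ax[1],ax[0],0])
tip=s-[0,0,.092]
for sg in(-1,1):
    for dz in(0,.018):cv2.circle(im,f(tip+sg*.009*ax+[0,0,dz]),3,(0,0,255),-1)
    for s2 in(-1,1):cv2.circle(im,f(tip+[0,0,.075]+sg*.014*ax+s2*.014*ay),3,(0,255,0),-1)
cv2.imwrite("pics/s4z.png",im)
E
```

```text
t 5.15 tcp [0.5603 0.0331 0.1908] yaw 113.84 tilt 0.04 F [ 0.23 -1.26 -1.62] M [-0.002 -0.008  0.049] gap 0.311 q [-0.46  0.14  0.39  1.71 -0.06  1.3   1.93]
scene f 14.285714285714286
top f 8.0
```

View pics/s4z.png

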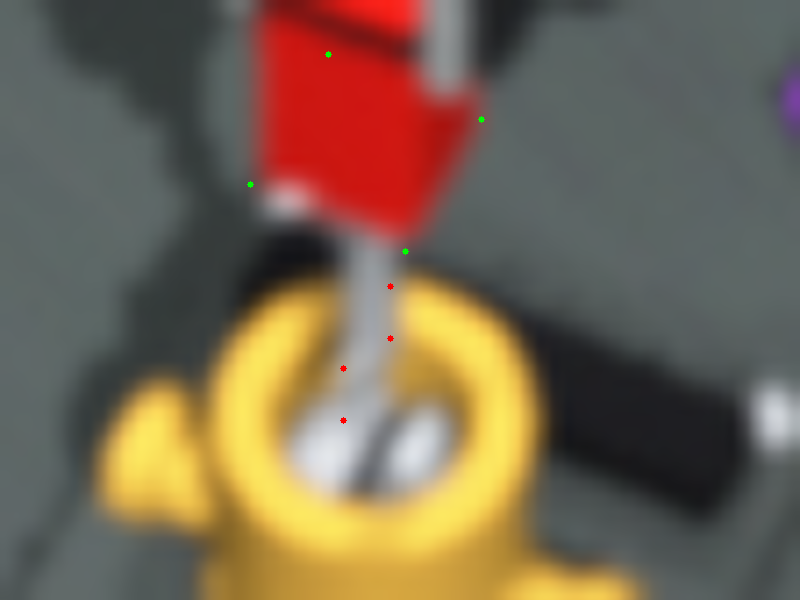

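```bash
python3 - <<'E'
from h import *
T={0:(.4901,.2051,.107),2:(.4890,.2046,.2285),3:(.5592,.0338,.2289),4:(.5603,.0331,.1908)}
for k in T:
    c=pickle.load(open(f"pics/scene{k}.pkl","rb"));H=hsv(c)
    m=((H[...,0]<8)|(H[...,0]>172))&(H[...,1]>150)
    w=np.zeros_like(m);u,v=proj(c,np.array(T[k])+[0,0,.02]);u=int(u);v=int(v);w[v-30:v+30,u-25:u+25]=1;m&=w
    P=pts(c,m)-T[k];P=P[P[:,2]>-.05]
    print(k,m.sum(),"z rel",np.percentile(P[:,2],[2,5,50,95,98]).round(4))
    vv,uu=np.nonzero(m);print("  pred bottom mid",proj(c,np.array(T[k])-[0,0,.017]).round(2),"mask lowest",vv.max(),"u at",uu[vv==vv.max()].mean(),"u range",uu.min(),uu.max())
    tb=P[P[:,2]>np.percentile(P[:,2],90)-0.004];print("  top pts mean",tb.mean(0).round(4))
    cv2.imwrite(f"pics/m{k}.png",cv2.resize((m*255).astype(np.uint8)[v-35:v+40,u-35:u+35],None,fx=8,fy=8,interpolation=0))
E
```

```text
0 309 z rel [-0.0038  0.0002  0.0475  0.0554  0.0562]
  pred bottom mid [348.97 245.18] mask lowest 250 u at 349.5 u range 343 361
  top pts mean [0.0029 0.0016 0.0536]
2 325 z rel [-0.0078 -0.0049  0.0414  0.0565  0.0945]
  pred bottom mid [356.34 220.58] mask lowest 227 u at 356.5 u range 349 364
  top pts mean [0.0074 0.0002 0.0577]
3 258 z rel [-0.0105 -0.0067  0.0306  0.057   0.0946]
  pred bottom mid [280.87 186.32] mask lowest 192 u at 280.0 u range 272 289
  top pts mean [0.0106 0.0016 0.0579]
4 296 z rel [-0.0085 -0.0056  0.0383  0.0562  0.0819]
  pred bottom mid [280.32 195.21] mask lowest 200 u at 282.0 u range 273 287
  top pts mean [0.006  0.0019 0.0566]
```

Depth noise and the rounded handle corners account for the small offsets. Images 0 and 3 show the same driver-to-TCP relation, so the relative vector puts the bore at TCP ≈ (0.5603, 0.0331). The head top is at about 0.067. I go down and feel for it.

>>> {"api": "play_rows", "payload": {
  "moves": "1 0 0 0 0 0 0.2;2 0 0 0 0 0 0.2;2.6 0 0 0 0 0 0.2;2.6 0 0 0 0 0 0.2;2.6 0 0 0 0 0 0.2"
}}

```text
t: 5.67
tcp_pos: [0.56, 0.0327, 0.1641]
orientation: [-0.326, 1.547, 0.327]
wrist_force: [-0.3, -0.6, -2.4]
finger_gap: 0.31
```

```bash
python3 go.py .5603 .0331 .160 113.9
```

```text
t 5.67 tcp [0.56   0.0327 0.1641] yaw 113.84 tilt 0.07 F [-0.27 -0.6  -2.36] M [ 0.016 -0.028 -0.018] gap 0.31 q [-0.46  0.16  0.39  1.75 -0.06  1.25  1.94]
row [0.41  0.024 0.046] [-0.06 -0.06 -0.04]
```

>>> {"api": "play_rows", "payload": {
  "moves": "0.2 0 0 0 0 0 0.2;0.4 0 0 0 0 0 0.2;0.4 0 0 0 0 0 0.2;0.4 0 0 0 0 0 0.2"
}}

```text
t: 6.0
tcp_pos: [0.56, 0.0327, 0.1601]
orientation: [-0.326, 1.547, 0.327]
wrist_force: [0.5, -0.3, -1.8]
finger_gap: 0.315
```

>>> {"api": "play_rows", "payload": {
  "moves": "0.1 0 0 0 0 0 0.2;0.2 0 0 0 0 0 0.2;0.2 0 0 0 0 0 0.2;0.2 0 0 0 0 0 0.2"
}}

```text
t: 6.33
tcp_pos: [0.56, 0.0327, 0.1581]
orientation: [-0.326, 1.547, 0.327]
wrist_force: [-0.3, 0.3, -2.7]
finger_gap: 0.312
```

>>> {"api": "play_rows", "payload": {
  "moves": "0.1 0 0 0 0 0 0.2;0.2 0 0 0 0 0 0.2;0.2 0 0 0 0 0 0.2;0.2 0 0 0 0 0 0.2"
}}

```text
t: 6.67
tcp_pos: [0.5599, 0.0327, 0.156]
orientation: [-0.326, 1.547, 0.327]
wrist_force: [-0.2, 0.5, -2.2]
finger_gap: 0.311
```

>>> {"api": "play_rows", "payload": {
  "moves": "0.1 0 0 0 0 0 0.2;0.2 0 0 0 0 0 0.2;0.2 0 0 0 0 0 0.2;0.2 0 0 0 0 0 0.2"
}}

```text
t: 7.0
tcp_pos: [0.5598, 0.0327, 0.1539]
orientation: [-0.326, 1.548, 0.327]
wrist_force: [-1.0, -0.7, -1.2]
finger_gap: 0.31
```

>>> {"api": "play_rows", "payload": {
  "moves": "0.1 0 0 0 0 0 0.2;0.15 0 0 0 0 0 0.2;0.15 0 0 0 0 0 0.2;0.15 0 0 0 0 0 0.2"
}}

```text
t: 7.33
tcp_pos: [0.5598, 0.0327, 0.1524]
orientation: [-0.326, 1.548, 0.327]
wrist_force: [0.2, 0.3, -1.2]
finger_gap: 0.312
```

>>> {"api": "play_rows", "payload": {
  "moves": "0.1 0 0 0 0 0 0.2;0.1 0 0 0 0 0 0.2;0.1 0 0 0 0 0 0.2"
}}

```text
t: 7.58
tcp_pos: [0.56, 0.0327, 0.1518]
orientation: [-0.326, 1.547, 0.327]
wrist_force: [-0.3, -0.3, 1.6]
finger_gap: 0.312
```

>>> {"api": "play_rows", "payload": {
  "moves": "0.1 0 0 0 0 0 0.2;0.1 0 0 0 0 0 0.2;0.1 0 0 0 0 0 0.2"
}}

```text
t: 7.83
tcp_pos: [0.5601, 0.0327, 0.151]
orientation: [-0.326, 1.547, 0.327]
wrist_force: [-1.4, 0.2, 2.4]
finger_gap: 0.314
```

```bash
python3 go.py; python3 snap.py 5 255 311 185 227 220 320 150 225
```

```text
t 7.83 tcp [0.5601 0.0327 0.151 ] yaw 113.84 tilt 0.06 F [-1.42  0.19  2.43] M [0.014 0.323 0.051] gap 0.314 q [-0.46  0.17  0.39  1.76 -0.07  1.22  1.94]
scene f 14.285714285714286
top f 8.0
```

View pics/scene5c.png

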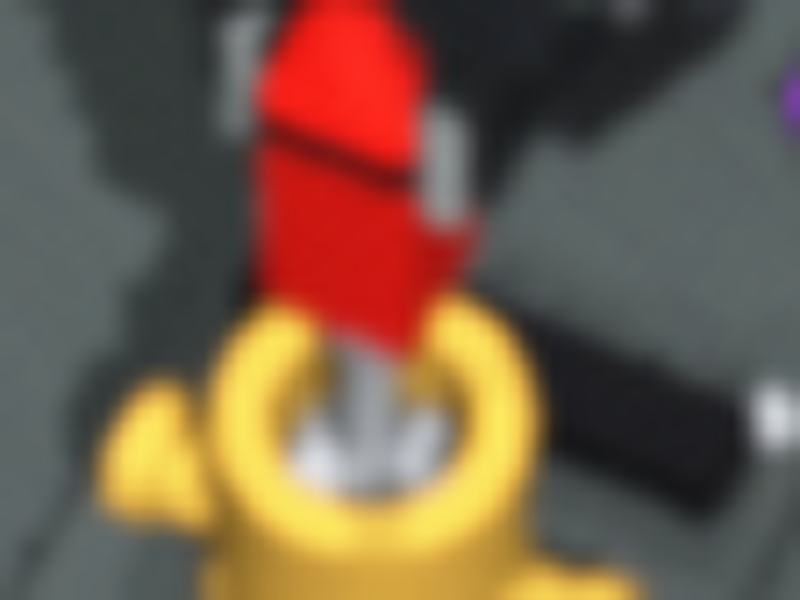

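Contact comes at tip z ≈ 0.0595, one slot depth (8 mm) below the measured head top, so the blade is on the slot floor. The view shows it filling the slot at (368,450) in the crop. Now I push in by stages.

>>> {"api": "play_rows", "payload": {
  "moves": "0.1 0 0 0 0 0 0.2;0.2 0 0 0 0 0 0.2;0.3 0 0 0 0 0 0.2;0.3 0 0 0 0 0 0.2;0.3 0 0 0 0 0 0.2"
}}

```text
t: 8.35
tcp_pos: [0.5602, 0.0328, 0.1481]
orientation: [-0.326, 1.547, 0.327]
wrist_force: [-1.3, 0.3, 3.9]
finger_gap: 0.309
```

```bash
python3 go.py
```

```text
t 8.35 tcp [0.5602 0.0328 0.1481] yaw 113.84 tilt 0.05 F [-1.35  0.28  3.88] M [-0.038  0.354  0.011] gap 0.309 q [-0.46  0.17  0.39  1.77 -0.07  1.22  1.94]
```

>>> {"api": "play_rows", "payload": {
  "moves": "0.1 0 0 0 0 0 0.2;0.2 0 0 0 0 0 0.2;0.3 0 0 0 0 0 0.2;0.3 0 0 0 0 0 0.2;0.3 0 0 0 0 0 0.2"
}}

```text
t: 8.77
tcp_pos: [0.5604, 0.0328, 0.1458]
orientation: [-0.326, 1.546, 0.327]
wrist_force: [-2.8, 1.6, 7.0]
finger_gap: 0.312
```

```bash
python3 go.py
```

```text
t 8.77 tcp [0.5604 0.0328 0.1458] yaw 113.84 tilt 0.04 F [-2.75  1.57  6.96] M [-0.014  0.735 -0.049] gap 0.312 q [-0.46  0.17  0.39  1.77 -0.07  1.21  1.94]
```

>>> {"api": "play_rows", "payload": {
  "moves": "0.1 0.02 0 0 0 0 0.2;0.2 0.03 -0.02 0 0 0 0.2;0.26 0.03 -0.02 0 0 0 0.2;0.26 0.03 -0.02 0 0 0 0.2;0.26 0.03 -0.02 0 0 0 0.2"
}}

```text
t: 9.18
tcp_pos: [0.5605, 0.0328, 0.1441]
orientation: [-0.326, 1.545, 0.327]
wrist_force: [-1.2, -1.0, 8.3]
finger_gap: 0.312
```

```bash
python3 go.py
```

```text
t 9.18 tcp [0.5605 0.0328 0.1441] yaw 113.83 tilt 0.07 F [-1.19 -1.01  8.26] M [-0.161  0.781  0.006] gap 0.312 q [-0.46  0.17  0.39  1.77 -0.07  1.21  1.94]
```

>>> {"api": "play_rows", "payload": {
  "moves": "0.1 0 0 0 0 0 0.2;0.18 0 -0.02 0 0 0 0.2;0.18 0 -0.02 0 0 0 0.2;0.18 0 -0.02 0 0 0 0.2"
}}

```text
t: 9.52
tcp_pos: [0.5607, 0.0328, 0.1439]
orientation: [-0.325, 1.544, 0.327]
wrist_force: [-2.2, -1.1, 11.0]
finger_gap: 0.313
```

```bash
python3 go.py
```

```text
t 9.52 tcp [0.5607 0.0328 0.1439] yaw 113.82 tilt 0.14 F [-2.22 -1.1  11.01] M [-0.046  1.081 -0.05 ] gap 0.313 q [-0.46  0.17  0.39  1.77 -0.07  1.21  1.94]
```

>>> {"api": "play_rows", "payload": {
  "moves": "0.15 0 -0.04 2 0 0 0.2;0.15 0 -0.04 4 0 0 0.2;0.15 0 -0.04 6 0 0 0.2;0.15 0 -0.04 8 0 0 0.2;0.15 0 -0.04 8 0 0 0.2"
}}

```text
t: 9.93
tcp_pos: [0.5607, 0.0326, 0.1439]
orientation: [-0.214, 1.557, 0.217]
wrist_force: [-3.1, 0.2, 11.0]
finger_gap: 0.316
```

```bash
python3 go.py
```

```text
t 9.93 tcp [0.5607 0.0326 0.1439] yaw 105.74 tilt 0.2 F [-3.11  0.16 11.05] M [-0.121  1.032  0.03 ] gap 0.316 q [-0.47  0.17  0.41  1.77 -0.08  1.21  1.8 ]
```

>>> {"api": "play_rows", "payload": {
  "moves": "0.15 0 -0.06 2 0 0 0.2;0.15 0 -0.06 4 0 0 0.2;0.15 0 -0.08 6 0 0 0.2;0.15 0 -0.08 8 0 0 0.2;0.15 0 -0.08 10 0 0 0.2;0.15 0 -0.08 12 0 0 0.2;0.15 0 -0.08 12 0 0 0.2"
}}

```text
t: 10.52
tcp_pos: [0.5606, 0.0322, 0.144]
orientation: [-0.048, 1.566, 0.052]
wrist_force: [-2.7, 0.8, 10.6]
finger_gap: 0.316
```

```bash
python3 go.py
```

```text
t 10.52 tcp [0.5606 0.0322 0.144 ] yaw 93.65 tilt 0.29 F [-2.67  0.76 10.56] M [-0.118  0.866  0.042] gap 0.316 q [-0.48  0.17  0.43  1.78 -0.08  1.2   1.6 ]
```

```bash
python3 go.py .5600 .0326 .1425 72
```

```text
t 10.52 tcp [0.5606 0.0322 0.144 ] yaw 93.65 tilt 0.29 F [-2.67  0.76 10.56] M [-0.118  0.866  0.042] gap 0.316 q [-0.48  0.17  0.43  1.78 -0.08  1.2   1.6 ]
row [ 0.145  0.04  -0.057] [21.65  0.24 -0.16]
```

>>> {"api": "play_rows", "payload": {
  "moves": "0.15 0.01 -0.06 2 0.1 -0.1 0.2;0.15 0.01 -0.06 4 0.1 -0.1 0.2;0.15 0.02 -0.06 6 0.1 -0.1 0.2;0.15 0.03 -0.06 8 0.1 -0.1 0.2;0.15 0.04 -0.06 10 0.1 -0.1 0.2;0.15 0.04 -0.06 12 0.1 -0.1 0.2;0.15 0.04 -0.06 14 0.1 -0.1 0.2;0.15 0.04 -0.06 16 0.1 -0.1 0.2;0.15 0.04 -0.06 18 0.2 -0.2 0.2;0.15 0.04 -0.06 18 0.2 -0.2 0.2"
}}

```text
t: 11.35
tcp_pos: [0.5607, 0.0322, 0.1439]
orientation: [0.197, 1.559, -0.198]
wrist_force: [-1.8, 0.2, 10.5]
finger_gap: 0.313
```

```bash
python3 go.py .5600 .0328 .1425 55; python3 snap.py 6 255 311 185 227 220 320 150 225
```

```text
t 11.35 tcp [0.5607 0.0322 0.1439] yaw 75.56 tilt 0.15 F [-1.79  0.15 10.47] M [-0.234  0.797 -0.01 ] gap 0.313 q [-0.51  0.18  0.45  1.77 -0.08  1.21  1.28]
row [ 0.144  0.042 -0.085] [20.56  0.15  0.  ]
scene f 14.285714285714286
top f 8.0
```

View pics/scene6c.png

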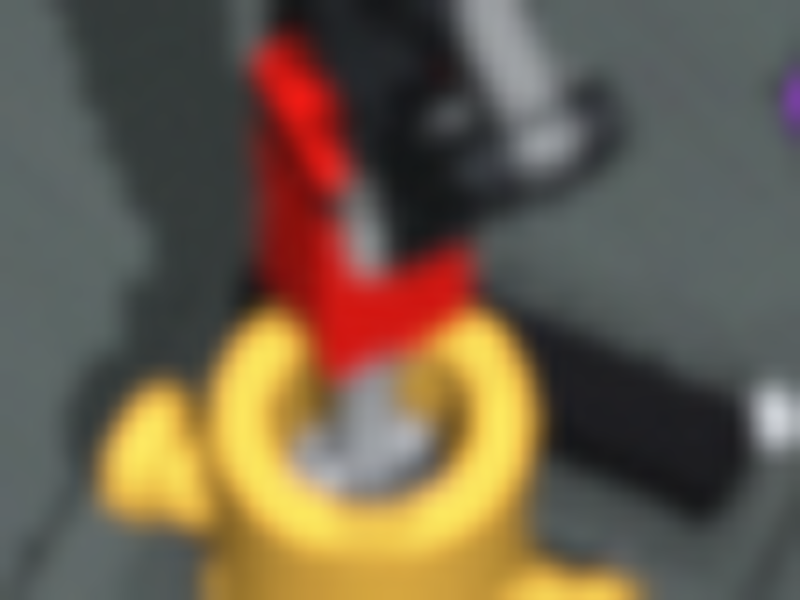

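>>> {"api": "play_rows", "payload": {
  "moves": "0.15 0.01 -0.06 2 0.1 0 0.2;0.15 0.01 -0.06 4 0.1 0 0.2;0.15 0.02 -0.06 6 0.1 0 0.2;0.15 0.03 -0.06 8 0.1 0 0.2;0.15 0.04 -0.06 10 0.1 0 0.2;0.15 0.04 -0.06 12 0.1 0 0.2;0.15 0.04 -0.06 14 0.1 0 0.2;0.15 0.04 -0.06 16 0.1 0 0.2;0.15 0.04 -0.06 18 0.1 0 0.2;0.15 0.04 -0.06 20 0.1 0 0.2;0.15 0.04 -0.06 20 0.1 0 0.2"
}}

```text
t: 12.37
tcp_pos: [0.5607, 0.0319, 0.1439]
orientation: [0.471, 1.517, -0.471]
wrist_force: [-2.1, -0.9, 11.8]
finger_gap: 0.305
```

```bash
python3 go.py .5600 .0328 .1425 35
```

```text
t 12.37 tcp [0.5607 0.0319 0.1439] yaw 55.53 tilt 0.12 F [-2.14 -0.86 11.8 ] M [-0.482  0.994  0.068] gap 0.305 q [-0.54  0.18  0.49  1.77 -0.09  1.21  0.94]
row [ 0.141  0.034 -0.11 ] [20.53  0.12 -0.04]
```

>>> {"api": "play_rows", "payload": {
  "moves": "0.13 -0.01 -0.03 2 0.1 0 0.2;0.13 -0.02 -0.04 4 0.1 0 0.2;0.13 -0.03 -0.04 6 0.1 0 0.2;0.13 -0.03 -0.04 8 0.1 0 0.2;0.13 -0.03 -0.04 10 0.1 0 0.2;0.13 -0.03 -0.04 12 0.1 0 0.2;0.13 -0.03 -0.04 14 0.1 0 0.2;0.13 -0.03 -0.04 16 0.1 0 0.2;0.13 -0.03 -0.04 18 0.1 0 0.2;0.13 -0.03 -0.04 20 0.1 0 0.2;0.13 -0.03 -0.04 20 0.1 0 0.2"
}}

```text
t: 13.28
tcp_pos: [0.5606, 0.0314, 0.1439]
orientation: [0.743, 1.439, -0.742]
wrist_force: [-3.3, -2.0, 9.8]
finger_gap: 0.31
```

```bash
python3 go.py .5600 .0326 .1425 19
```

```text
t 13.28 tcp [0.5606 0.0314 0.1439] yaw 35.44 tilt 0.09 F [-3.32 -2.04  9.84] M [-0.326  0.937  0.   ] gap 0.31 q [-0.57  0.18  0.52  1.78 -0.1   1.21  0.6 ]
row [ 0.145  0.023 -0.132] [16.44  0.03 -0.09]
```

>>> {"api": "play_rows", "payload": {
  "moves": "0.14 -0.02 0 2 0.1 0 0.2;0.14 -0.04 0 4 0.1 0 0.2;0.14 -0.06 0 6 0.1 0 0.2;0.14 -0.06 0 8 0.1 0 0.2;0.14 -0.06 0 10 0.1 0 0.2;0.14 -0.06 0 12 0.1 0 0.2;0.14 -0.06 0 14 0.1 0 0.2;0.14 -0.06 0 16 0.1 0 0.2;0.14 -0.06 0 18 0.1 0 0.2;0.14 -0.06 0 18 0.1 0 0.2"
}}

```text
t: 14.12
tcp_pos: [0.5605, 0.0309, 0.1439]
orientation: [0.986, 1.337, -0.981]
wrist_force: [-3.5, 0.4, 10.6]
finger_gap: 0.312
```

```bash
python3 go.py; python3 snap.py 7 255 311 185 227 220 320 150 225
```

```text
t 14.12 tcp [0.5605 0.0309 0.1439] yaw 17.35 tilt 0.15 F [-3.55  0.44 10.58] M [-0.101  1.02   0.037] gap 0.312 q [-0.59  0.18  0.55  1.78 -0.1   1.21  0.29]
scene f 14.285714285714286
top f 8.0
```

View pics/scene7c.png

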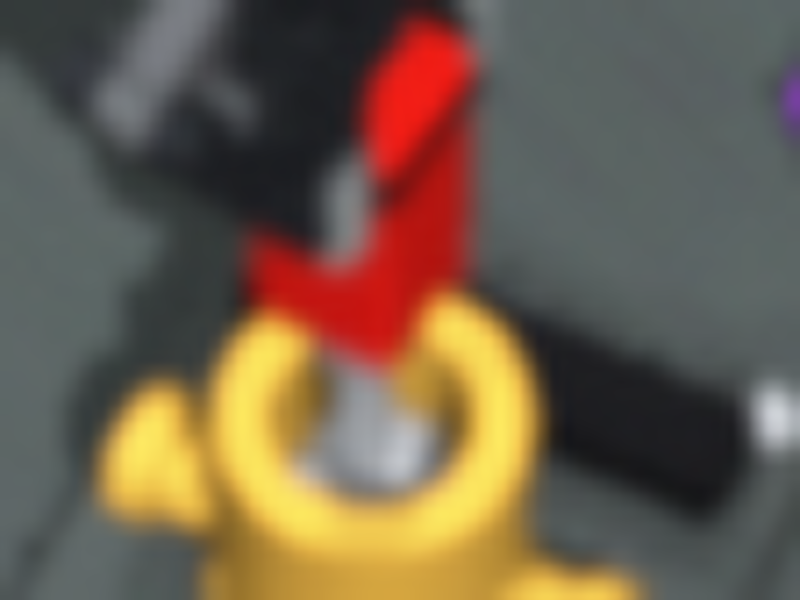

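>>> {"api": "play_rows", "payload": {
  "moves": "-0.1 0 0 -1 0 0 0.2;-0.3 0 0 -3 0 0 0.2;-0.6 0 0 -4 0 0 0.2;-0.9 0 0 -4 0 0 0.2;-1.2 0 0 -4 0 0 0.2;-1.6 0 0 -4 0 0 0.2;-2 0 0 -4 0 0 0.2;-2.2 0 0 -4 0 0 0.2;-2.2 0 0 -4 0 0 0.2"
}}

```text
t: 14.97
tcp_pos: [0.5608, 0.0309, 0.1663]
orientation: [0.932, 1.362, -0.927]
wrist_force: [0.7, -0.5, -0.8]
finger_gap: 0.314
```

```bash
python3 go.py .4901 .2051 .23 90
```

```text
t 14.97 tcp [0.5608 0.0309 0.1663] yaw 21.43 tilt 0.19 F [ 0.68 -0.47 -0.8 ] M [ 0.001  0.041 -0.049] gap 0.314 q [-0.59  0.16  0.55  1.75 -0.09  1.25  0.35]
row [ -6.347  -0.195 -18.806] [-6.857e+01  5.000e-02 -1.900e-01]
```

>>> {"api": "play_rows", "payload": {
  "moves": "-2 0 0 0 0 0 0.2;-4.5 0 0 0 0 0 0.2;-6.4 0 0 0 0 0 0.2;-6.4 0 0 0 0 0 0.2;-6.4 0 0 0 0 0 0.2"
}}

```text
t: 15.38
tcp_pos: [0.5612, 0.0308, 0.2309]
orientation: [0.933, 1.361, -0.925]
wrist_force: [-0.9, 0.1, -3.0]
finger_gap: 0.308
```

```bash
python3 snap.py 8 255 311 165 207 220 320 150 225;python3 snap.py 8 255 311 185 227 220 320 150 225; python3 go.py .4901 .2051 .23 90
```

```text
scene f 14.285714285714286
top f 8.0
scene f 14.285714285714286
top f 8.0
t 15.58 tcp [0.5596 0.0308 0.2286] yaw 21.43 tilt 0.09 F [ 1.01  0.65 -1.46] M [ 0.017  0.053 -0.012] gap 0.313 q [-0.6   0.12  0.55  1.66 -0.07  1.37  0.33]
row [ -0.109  -0.103 -18.767] [-68.57  -0.07  -0.07]
```

View pics/scene8c.png

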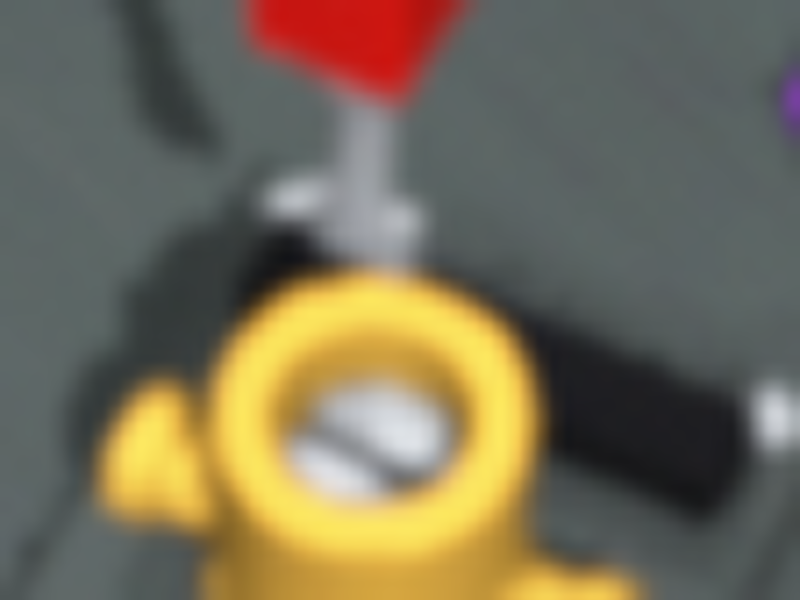

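```bash
python3 - <<'E'
from h import *
c=pickle.load(open("pics/scene8.pkl","rb"))
f=lambda p:np.array([255+p[0]/14.2857-.5,185+p[1]/14.2857-.5])
a,b=[onplane(c,f(p),.067) for p in((305,428),(410,480))];d=b-a;print(d,np.degrees(np.arctan2(d[1],d[0])))
E
```

```text
[-0.00768286  0.01990042  0.        ] 111.10983712641728
```

>>> {"api": "play_rows", "payload": {
  "moves": "0 0 -3 -6 0 0 0.2;0 0 -6 -12 0 0 0.2;0 0 -9 -18 0 0 0.2;0 -0.1 -12 -24 0 0 0.2;0 -0.1 -15 -30 0 0 0.2;-0.1 -0.1 -18.8 -36 0 0 0.2;-0.1 -0.1 -18.8 -42 0 0 0.2;-0.1 -0.1 -18.8 -48 0 0 0.2;-0.1 -0.1 -18.8 -54 0 0 0.2;-0.1 -0.1 -18.8 -60 0 0 0.2;-0.1 -0.1 -18.8 -66 0 0 0.2;-0.1 -0.1 -18.8 -68.6 0 0 0.2;-0.1 -0.1 -18.8 -68.6 0 0 0.2;-0.1 -0.1 -18.8 -68.6 0 0 0.2;-0.1 -0.1 -18.8 -68.6 0 0 0.2"
}}

```text
t: 16.83
tcp_pos: [0.4898, 0.2053, 0.2293]
orientation: [0.001, 1.572, 0.0]
wrist_force: [-0.1, 0.1, -1.8]
finger_gap: 0.309
```

```bash
python3 go.py .4901 .2051 .185 90; python3 snap.py 9 320 385 205 270 170 290 170 260
```

```text
t 16.83 tcp [0.4898 0.2053 0.2293] yaw 89.95 tilt 0.09 F [-0.12  0.13 -1.84] M [ 0.041 -0.065  0.033] gap 0.309 q [-0.78  0.05  0.35  1.72 -0.02  1.37  1.14]
row [ 4.434 -0.022  0.039] [-0.05 -0.06 -0.06]
scene f 9.23076923076923
top f 6.666666666666667
```

View pics/scene9c.png

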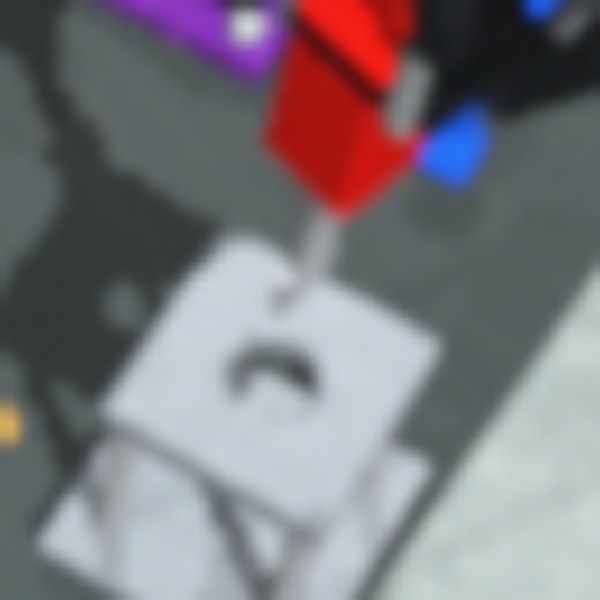

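```bash
python3 - <<'E'
from h import *
c=pickle.load(open("pics/scene9.pkl","rb"));k=9.2308
f=lambda p:np.array([320+p[0]/k-.5,205+p[1]/k-.5])
for p in((275,385),):print(onplane(c,f(p),.09)*1000)
S=np.array([onplane(c,f(p),.09)[:2]*1000 for p in((232,233),(442,345),(318,535),(105,410))]);print(S,S.mean(0))
for i in range(4):print(np.linalg.norm(S[i]-S[i-1]))
E
```

```text
[491.38263904 207.53005003  90.        ]
[[469.64300349 168.49135649]
 [450.06061051 226.77296533]
 [511.89292553 244.65039389]
 [530.00553076 184.89316901]] [490.40051757 206.20197118]
62.55121223596324
61.483461544350725
64.36487887494305
62.441912152912494
```

>>> {"api": "play_rows", "payload": {
  "moves": "2 0 0 0 0 0 0.2;4 0 0 0 0 0 0.2;6 0 0 0 0 0 0.2;7 0 0 0 0 0 0.2;7 0 0 0 0 0 0.2;7 0 0 0 0 0 0.2"
}}

```text
t: 17.43
tcp_pos: [0.4898, 0.2054, 0.1597]
orientation: [0.001, 1.572, 0.0]
wrist_force: [0.3, -0.1, -0.9]
finger_gap: 0.316
```

```bash
python3 go.py .4901 .2051 .125 90; python3 snap.py 10 320 385 205 270 170 290 170 260
```

```text
t 17.43 tcp [0.4898 0.2054 0.1597] yaw 89.97 tilt 0.08 F [ 0.26 -0.15 -0.86] M [-0.006  0.012  0.042] gap 0.316 q [-0.77  0.1   0.35  1.82 -0.04  1.23  1.16]
row [ 3.471 -0.032  0.032] [-0.03 -0.06 -0.05]
scene f 9.23076923076923
top f 6.666666666666667
```

View pics/scene10c.png

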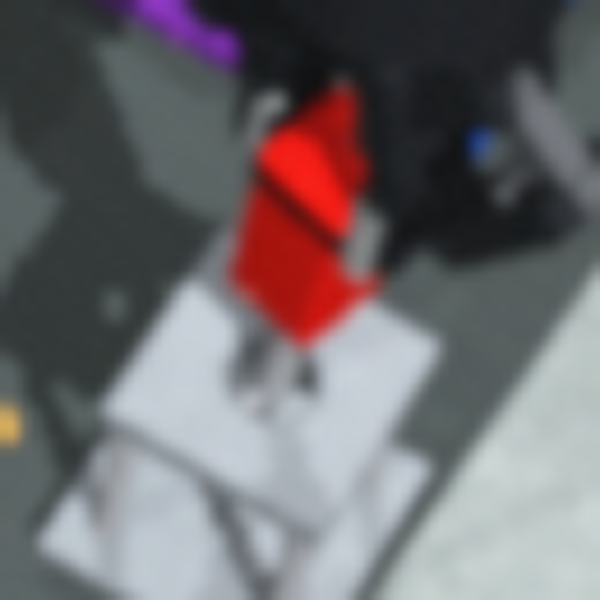

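The blade is in the hole with no contact force. I carry on down in stages.

>>> {"api": "play_rows", "payload": {
  "moves": "1 0 0 0 0 0 0.2;2 0 0 0 0 0 0.2;3 0 0 0 0 0 0.2;3.7 0 0 0 0 0 0.2;3.7 0 0 0 0 0 0.2;3.7 0 0 0 0 0 0.2"
}}

```text
t: 18.03
tcp_pos: [0.4903, 0.2056, 0.1232]
orientation: [0.002, 1.571, 0.001]
wrist_force: [-0.4, 0.0, -1.7]
finger_gap: 0.312
```

>>> {"api": "play_rows", "payload": {
  "moves": "0.4 0 0 0 0 0 0.2;0.8 0 0 0 0 0 0.2;0.8 0 0 0 0 0 0.2;0.8 0 0 0 0 0 0.2"
}}

```text
t: 18.37
tcp_pos: [0.4902, 0.2056, 0.115]
orientation: [0.001, 1.571, 0.001]
wrist_force: [0.9, -0.4, -2.1]
finger_gap: 0.31
```

```bash
python3 go.py .4901 .2051 .108 90
```

```text
t 18.37 tcp [0.4902 0.2056 0.115 ] yaw 89.97 tilt 0.07 F [ 0.88 -0.36 -2.06] M [ 0.011  0.025 -0.04 ] gap 0.31 q [-0.77  0.14  0.35  1.87 -0.05  1.14  1.17]
row [ 0.696 -0.05  -0.008] [-0.03 -0.02 -0.07]
```

The collar is in with no force. Down to seat.

>>> {"api": "play_rows", "payload": {
  "moves": "0.2 0 0 0 0 0 0.2;0.4 0 0 0 0 0 0.2;0.6 0 0 0 0 0 0.2;0.6 0 0 0 0 0 0.2;0.6 0 0 0 0 0 0.2"
}}

```text
t: 18.78
tcp_pos: [0.4901, 0.2055, 0.1088]
orientation: [0.001, 1.571, 0.0]
wrist_force: [-0.5, 0.2, -1.7]
finger_gap: 0.312
```

>>> {"api": "play_rows", "payload": {
  "moves": "0.1 0 0 0 0 0 0.2;0.15 0 0 0 0 0 0.2;0.15 0 0 0 0 0 0.2;0.15 0 0 0 0 0 0.2"
}}

```text
t: 19.12
tcp_pos: [0.49, 0.2055, 0.1073]
orientation: [0.001, 1.572, 0.0]
wrist_force: [1.0, 0.4, -1.5]
finger_gap: 0.31
```

>>> {"api": "play_rows", "payload": {
  "moves": "0.06 0 0 0 0 0 0.2;0.1 0 0 0 0 0 0.2;0.1 0 0 0 0 0 0.2;0.1 0 0 0 0 0 0.2"
}}

```text
t: 19.45
tcp_pos: [0.4902, 0.2056, 0.1071]
orientation: [0.002, 1.571, 0.001]
wrist_force: [-2.5, -1.7, 6.3]
finger_gap: 0.315
```

>>> {"api": "play_rows", "payload": {
  "moves": "0.06 0 0 0 0 0 0.2;0.1 0 0 0 0 0 0.2;0.1 0 0 0 0 0 0.2;0.1 0 0 0 0 0 0.2"
}}

```text
t: 19.78
tcp_pos: [0.4903, 0.2056, 0.107]
orientation: [0.002, 1.571, 0.001]
wrist_force: [-3.6, -0.4, 8.5]
finger_gap: 0.313
```

>>> {"api": "play_rows", "payload": {
  "moves": "0 0 0 0 0 0 0.35;0 0 0 0 0 0 0.45;0 0 0 0 0 0 0.6;0 0 0 0 0 0 0.8;0 0 0 0 0 0 1;0 0 0 0 0 0 1;0 0 0 0 0 0 1;0 0 0 0 0 0 1;0 0 0 0 0 0 1",
  "grip_force": 20
}}

```text
t: 20.53
tcp_pos: [0.4903, 0.2056, 0.107]
orientation: [0.002, 1.571, 0.001]
wrist_force: [-0.2, 0.6, 0.4]
finger_gap: 1.001
```

```bash
python3 go.py .4901 .2051 .25 90
```

```text
t 20.53 tcp [0.4903 0.2056 0.107 ] yaw 89.95 tilt 0.1 F [-0.19  0.58  0.42] M [0.041 0.034 0.066] gap 1.001 q [-0.76  0.14  0.35  1.88 -0.06  1.13  1.17]
row [-14.296  -0.02   -0.026] [-0.05 -0.02 -0.1 ]
```

Released. I rise, then move clear of both cameras: +y is tool +y, and −x is tool −z.

>>> {"api": "play_rows", "payload": {
  "moves": "-1 0 0 0 0 0 1;-3 0 0 0 0 0 1;-6 0 0 0 0 0 1;-9 0 0 0 0 0 1;-12 0 0 0 0 0 1;-14 0 0 0 0 0 1;-14 4 -3 0 0 0 1;-14 8 -6 0 0 0 1;-14 12 -9 0 0 0 1;-14 16 -12 0 0 0 1;-14 20 -14 0 0 0 1;-14 24 -16 0 0 0 1;-14 28 -18 0 0 0 1;-14 32 -20 0 0 0 1;-14 32 -20 0 0 0 1;-14 32 -20 0 0 0 1;-14 32 -20 0 0 0 1"
}}

```text
t: 21.95
tcp_pos: [0.2874, 0.5281, 0.2475]
orientation: [-0.003, 1.572, 0.006]
wrist_force: [0.3, 0.1, -0.2]
finger_gap: 1.001
```

```bash
python3 go.py; python3 snap.py 11 235 395 165 285 190 310 165 255; python3 - <<'E'
from h import *
for n in("scene","top"):
    cv2.imwrite(f"pics/{n}11f.png",pickle.load(open(f"pics/{n}11.pkl","rb"))["frame"])
E
```

```text
t 21.95 tcp [0.2874 0.5281 0.2475] yaw 90.33 tilt 0.13 F [ 0.31  0.12 -0.2 ] M [-0.019 -0.099  0.067] gap 1.001 q [-1.14  0.2   0.03  1.52 -0.01  1.42  0.47]
scene f 5.0
top f 6.666666666666667
```

View pics/scene11c.png

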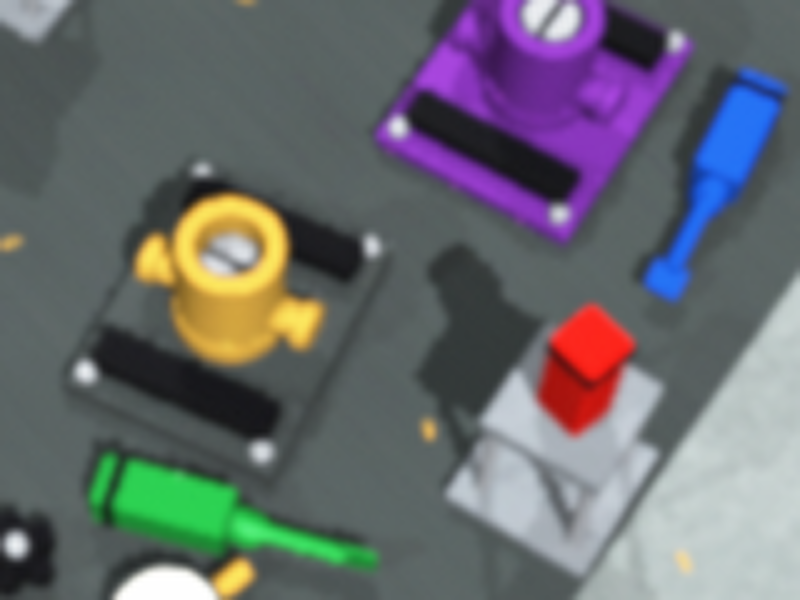

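View pics/top11c.png

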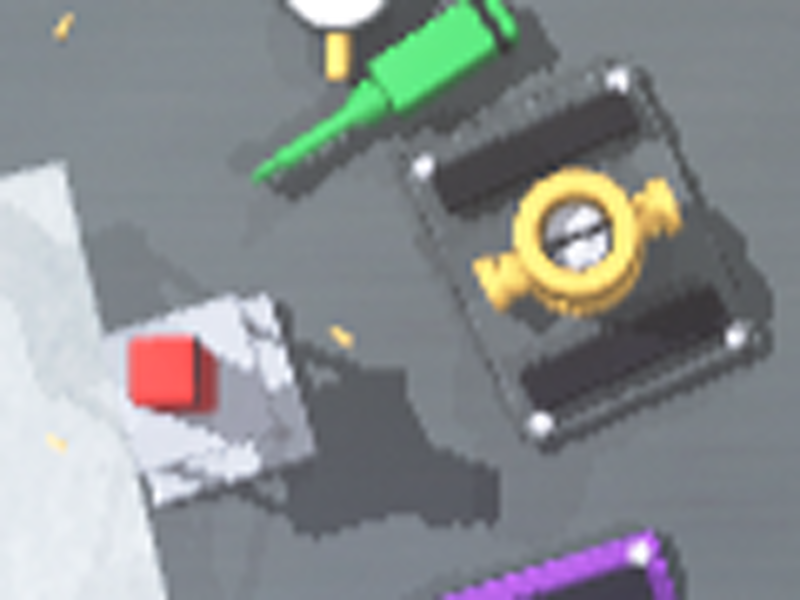

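View pics/top11f.png

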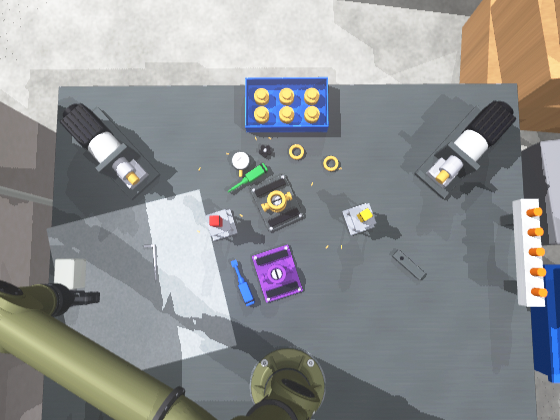

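Final views: the driver stands upright in its own stand at (590,345) in the scene crop. The screw slot lies across its original direction, about 90° on. Rings, gauge, knob, bar and yellow key are where they were. I hand in.

```bash
python3 -c "
from rig import env
print(env.job_done())"
```

```text
the job is handed in; nothing more can be done
None
```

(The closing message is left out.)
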